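# Unstack the bamboo lids and close the pantry canisters

### The arm

A 7-joint arm with a two-finger parallel gripper is mounted at the origin on the work surface. World frame = base frame: x ahead of the robot, y to its left, z up, the work surface at z = 0. Lengths are in m, angles in rad, forces in N, time in s.
With the tool pointing down it reaches from about 0.4 to 0.85 m from the base axis. Payload 10.4 kg.
Tool frame: the origin (TCP) lies at the very end of the fingers, on their centre line; the grasp point (between the pads) lies 19 mm behind it (grasp_offset is the distance from the TCP to the grasp point, in m); z points along the fingers, y is the line along which they close (so a half turn about z gives the same grasp; the last joint's range is limited). The gripper opens to 85 mm and grips with 20 to 120 N. Pads are 22 mm wide; open, the fingers measure 114 mm over their backs; the gripper's body (76 mm by 85 mm) begins 54 mm behind the grasp point. The pads swing forward as they close: fully open they stand 13 mm farther back than shut.
Start: joints at [1.199, 0.332, -0.065, 1.46, 0.022, 1.35, -0.088], TCP at [0.214, -0.587, 0.231] pointing down, gripper open.
Joint ranges: [-2.6, 2.6], [-0.5, 2.12], [-1.47, 1.34], [0.16, 2.42], [-1.27, 4.41], [0.06, 2.06], [-2.6, 2.6]. Speed limits (rad/s): [2.22, 2.22, 2.79, 2.79, 3.14, 3.14, 3.14].

### API

Orientations are given as a unit quaternion [x, y, z, w].
In Python, from workcell import * gives the robot as it stands.
- The arm moves only by the tool jog_arm, never from a script. Its argument "plan" is a list of rows, each a list of 3 entries, a list of its own where there are three numbers: the turn, a rotation vector about the tool's x, y, z in rad, then the shift along the tool's x, y, z in m, then the finger opening in m, from 0 to 0.0854. A call has 1 to 8 rows; each row is the pose to reach, as a shift and turn from the pose commanded when the call began, along the tool's axes at that moment; what a row does not reach only later rows make up. A row lasts 1/12 s, in which the tool goes at most 41.7 mm and 7.16 degrees, less where a joint would pass 70% of its speed; a pose out of reach is approached as far as the arm can. A call with a gripper value outside its range is refused whole. The fingers move at their own pace and stop on an object; "force" is the grip in N (left out, the last holds). Time passes only in rows, so rows that repeat a pose let the fingers close. It gives the time, the measured TCP pose, the force, the opening and the grip force at its end, in the units of the state.
- get_obs(): the state, without advancing time (a new reading comes with each control period).
- camera(name): name is "scene" or "top"; returns a dict with "img" (420x560x3 uint8, red, green, blue), "mtx" (3x3 intrinsics, pixels), "extrinsics" (4x4, takes a point from camera to world coordinates). Camera axes: x right, y down, z forward; pixel columns grow to the right and rows downward; lengths in m; the calibration is good to about 2 mm. A picture is of the moment at which its call begins. There is no depth.
- hand_in(): hands the job in; it is judged then, once.
The state is a dict: "clock": time; "joint_pos": joint angles; "joint_velocities": joint speeds; "tau": joint torques, N m; "position": TCP position; "ee_rot": TCP orientation; "ft_force": force on the tool from outside, world axes, zero at the start; "torque": the same for the moment, N m; "grip_width": opening from 0.0 (shut) to 1.0 (fully open); "grasp_force": force on a finger pad.
Only numpy, scipy, OpenCV 4.12 (cv2) and the standard library are available. Lean on these libraries where they do the work, as an engineer would, in place of code of your own. Each camera call takes 0.05 s, during which the arm holds its last target. There are 200 camera calls.

### The job

The washed canisters are standing open on the slab and their four bamboo lids are stacked in one pile: take the pile apart and put each lid on the canister it belongs to, so that it sits down level with its plug in the mouth and the square and oblong lids are lined up with their canisters. Leave the canisters standing where they are, and do not push about or knock over the amber bottle or the funnel.

Things in the scene. Friction and masses are not known exactly. Their poses are not given: they have to be found in the camera images.
- lid_small: flat bamboo lid, the smaller round one, plate 44 mm in diameter; plate 14 mm thick (10 to 24 mm above the origin, flat top) over a centred plug, round, 19 mm in diameter, 10 mm deep, that drops loosely into its canister. Origin: centre of the underside of the plug, z up. Top of the stack at the start; each lid stands with its plug on the lid below (origins 24 mm apart in height, a few mm off-centre). About 16 g
- lid_round: flat bamboo lid, the larger round one, plate 58 mm in diameter; plate 14 mm thick (10 to 24 mm above the origin, flat top) over a centred plug, round, 31 mm in diameter, 10 mm deep, that drops loosely into its canister. Origin: centre of the underside of the plug, z up. Second from the top of the stack. About 28 g
- lid_square: flat bamboo lid, square, plate 62 x 62 mm; plate 14 mm thick (10 to 24 mm above the origin, flat top) over a centred plug, square, 35 x 35 mm, 10 mm deep, that drops loosely into its canister. Origin: centre of the underside of the plug, z up; x and y along its sides. Third from the top of the stack. About 40 g
- lid_oblong: flat bamboo lid, oblong, plate 116 (x) by 66 (y) mm; plate 14 mm thick (10 to 24 mm above the origin, flat top) over a centred plug, 89 x 39 mm, 10 mm deep, that drops loosely into its canister. Origin: centre of the underside of the plug, z up; x along its length. Bottom of the stack, its plug on the slab. About 75 g
- canister_small: white stoneware canister, open and empty, the smaller, lower round one, 37 mm outside diameter, 60 mm tall, mouth 30 mm; stands loose on the slab. Origin: centre of its underside, z up. Its lid sits home when the plate rests on the rim: lid origin 50 mm above the canister origin. About 140 g
- canister_round: white stoneware canister, open and empty, the larger, taller round one, 50 mm outside diameter, 90 mm tall, mouth 43 mm; stands loose on the slab. Origin: centre of its underside, z up. Its lid sits home when the plate rests on the rim: lid origin 80 mm above the canister origin. About 260 g
- canister_square: white stoneware canister, open and empty, square, 54 x 54 mm outside, 75 mm tall, mouth 47 x 47 mm; stands loose on the slab. Origin: centre of its underside, z up; x and y along its sides. Its lid sits home when the plate rests on the rim: lid origin 65 mm above the canister origin. About 340 g
- canister_oblong: white stoneware canister, open and empty, oblong, 108 (x) by 58 (y) mm outside, 65 mm tall, mouth 101 x 51 mm; stands loose on the slab. Origin: centre of its underside, z up; x along its length. Its lid sits home when the plate rests on the rim: lid origin 55 mm above the canister origin. About 500 g
- amber_bottle: bystander: amber glass bottle with a closed black twist cap, 54 mm in diameter, 150 mm tall, standing loose on the slab. Origin: centre of its underside, z up
- funnel: bystander: yellow plastic funnel standing loose on its wide mouth, spout up, 72 mm across the mouth, 88 mm tall, light. Origin: centre of its mouth, on the slab, z up

How it is judged:
By the outcome, as a careful person would: the job done as asked, in the order asked, and still so for the second after the job is handed in, with the robot touching nothing.
It also fails if it takes over 128 s, if anything falls off the work surface, if the arm or the gripper's body presses on something with over 40 N, if the wrist force passes 120 N, or if a joint passes its speed limit or range.

## Working session

There is one attempt and no reset: what is moved stays moved. The work goes in short steps, Python scripts to look and compute and a tool call to move; the robot and the scene stay as the last step left them, time stands still between calls to the robot, and variables do not carry over. Pictures are saved under pics/ and viewed, at most 14 in all, crops included, and the job is handed in when it is done.

Besides the shell and the picture viewer there is one more tool, called by a JSON object that holds its "method" and its "body", one argument or row to a line. jog_arm: Moves the arm, as the interface text tells. Its arguments: {"type":"object","properties":{"plan":{"type":"array"},"force":{"type":"number"}},"required":["plan"]}

```bash
mkdir -p pics; ls
python3 - <<'E'
from workcell import *
import cv2, numpy as np
for n in ("scene","top"):
    c=camera(n); cv2.imwrite(f"pics/{n}0.png",c["img"][:,:,::-1]); np.savez(f"{n}0.npz",**c)
    print(n,c["mtx"].round(1).tolist(),c["extrinsics"].round(4).tolist())
o=get_obs(); print(o)
E
```

```text
pics
scene [[455.7, 0.0, 284.6], [0.0, 455.7, 205.6], [0.0, 0.0, 1.0]] [[0.3563, 0.523, -0.7743, 1.5747], [0.9342, -0.2163, 0.2838, -0.3625], [-0.0191, -0.8244, -0.5657, 0.8136], [0.0, 0.0, 0.0, 1.0]]
top [[456.9, 0.0, 267.2], [0.0, 456.9, 210.5], [0.0, 0.0, 1.0]] [[-0.0009, -0.9823, 0.1871, 0.3845], [-0.9997, 0.0052, 0.0228, -0.0081], [-0.0234, -0.187, -0.9821, 1.0568], [0.0, 0.0, 0.0, 1.0]]
{'clock': 0.1, 'joint_pos': array([ 1.19939331,  0.33278009, -0.06472156,  1.46085503,  0.02161362,
        1.34993157, -0.08849952]), 'joint_velocities': array([ 1.55345381e-03, -1.27383145e-03, -7.97940035e-05, -3.44112208e-03,
       -1.38825750e-03,  7.69204161e-04, -7.69570787e-04]), 'tau': array([ 7.69622147e-04, -6.26749134e+01,  4.82762628e-02, -3.92427886e+01,
        1.62656279e-02,  7.01898476e-03, -8.29524907e-06]), 'position': array([ 0.21349426, -0.58703793,  0.23061451]), 'ee_rot': array([ 9.84826632e-01,  1.73539901e-01, -1.43223218e-04, -6.22693357e-04]), 'ft_force': array([-0.27140614,  0.250527  ,  0.31337343]), 'torque': array([-0.03103939,  0.04787532,  0.02058838]), 'grasp_force': 0.0, 'grip_width': 1.00413894907921}
```

View pics/scene0.png

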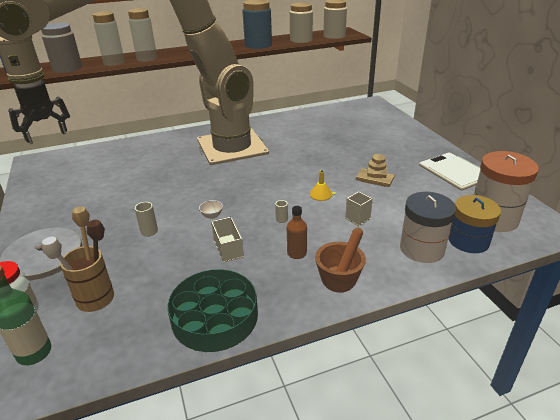

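View pics/top0.png

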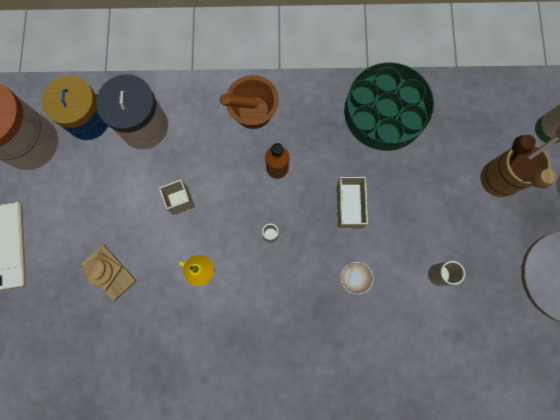

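Both views show the pile (top 108,272; scene 377,170), the square canister (top 175,196), small (270,232), oblong (353,202) and round (450,272). The bottle is at top (277,160) and the funnel at (197,270). I'll make an enlarged mosaic of these.

```bash
cat > mos.py <<'E'
import cv2, numpy as np
def mosaic(items,out,s=266,h=32):
    t=[]
    for im,u,v in items:
        im=cv2.copyMakeBorder(im,60,60,60,60,cv2.BORDER_CONSTANT); u+=60; v+=60
        c=cv2.resize(im[v-h:v+h,u-h:u+h],(s,s),interpolation=cv2.INTER_CUBIC)
        t.append(c[:,:,::-1])
    while len(t)%3: t.append(t[-1]*0)
    cv2.imwrite(out,np.vstack([np.hstack(t[i:i+3]) for i in range(0,len(t),3)]))
E
python3 - <<'E'
from mos import *
T=np.load("top0.npz")["img"];S=np.load("scene0.npz")["img"]
mosaic([(T,108,272),(T,175,196),(T,270,232),(T,353,202),(T,450,272),(S,377,170)],"pics/m0.png")
E
```

```text
(no output)
```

View pics/m0.png

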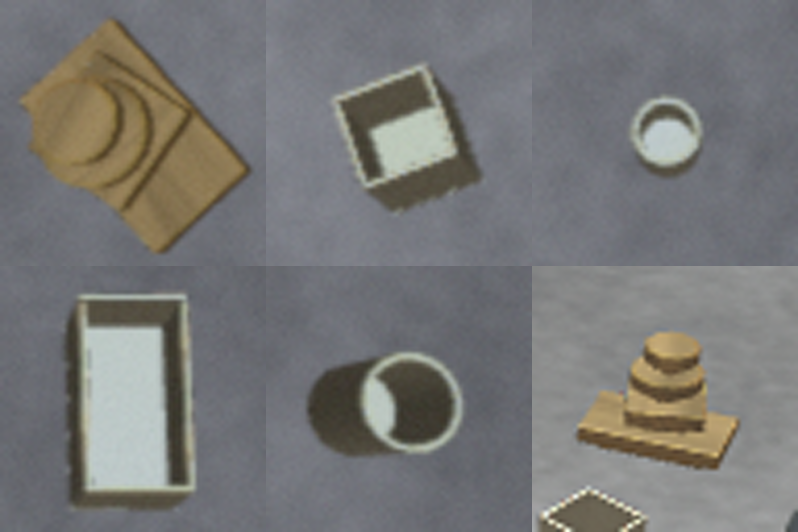

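The mosaic shows the stack with each lid slightly offset, the canister rims bright and clean, and the oblong lid rotated. Next I'll measure the rims and lids.

```bash
cat > geo.py <<'E'
import cv2, numpy as np
from scipy.spatial.transform import Rotation as R
def ray(c,uv,z):
    """pixels -> world points on plane z"""
    uv=np.atleast_2d(uv).astype(float)
    d=np.c_[uv,np.ones(len(uv))]@np.linalg.inv(c["mtx"]).T@c["extrinsics"][:3,:3].T
    o=c["extrinsics"][:3,3]
    return (o+d*((z-o[2])/d[:,2])[:,None])[:,:2]
def proj(c,p):
    E=np.linalg.inv(c["extrinsics"]); q=(E[:3,:3]@np.asarray(p,float)+E[:3,3])
    return (c["mtx"]@(q/q[2]))[:2]
E
python3 - <<'E'
from geo import *
c=dict(np.load("top0.npz")); img=c["img"]
g=img.min(2)
def comp(u,v,h,th):
    m=np.zeros(g.shape,np.uint8); m[v-h:v+h,u-h:u+h]=(g[v-h:v+h,u-h:u+h]>th)*255
    k=cv2.findContours(m,cv2.RETR_EXTERNAL,cv2.CHAIN_APPROX_NONE)[0]
    return max(k,key=cv2.contourArea)[:,0]
for n,u,v,h,z,rnd in [("small",270,232,14,.060,1),("round",452,272,16,.090,1),("square",175,196,22,.075,0),("oblong",353,202,34,.065,0)]:
    for th in (130,145,160):
        p=ray(c,comp(u,v,h,th),z).astype(np.float32)*1000
        if rnd:
            print(n,th,"box",p.min(0),p.max(0),"ell",cv2.fitEllipse(cv2.convexHull(p)))
        else: print(n,th,cv2.minAreaRect(p))
hsv=cv2.cvtColor(img,cv2.COLOR_RGB2HSV)
print(g[225:240,270],hsv[272,100:112].tolist()[:3])
# wood mask
m=cv2.inRange(hsv,(8,60,60),(25,255,255)); m2=np.zeros_like(m); m2[235:312,70:145]=m[235:312,70:145]
k=max(cv2.findContours(m2,cv2.RETR_EXTERNAL,cv2.CHAIN_APPROX_NONE)[0],key=cv2.contourArea)
print("oblong lid",cv2.minAreaRect(ray(c,k[:,0],.024).astype(np.float32)*1000))
# eye-read features from mosaic tile (origin 76,240, scale 266/64)
t=lambda x,y:(76+x/4.156,240+y/4.156)
print("oblong corners",ray(c,[t(111,18),t(250,171),t(162,252)],.024).round(3))
print("square corners",ray(c,[t(103,52),t(190,112),t(125,208)],.048).round(3))
print("round centre",ray(c,t(96,130),.072),"small",ray(c,t(77,119),.096))
print("bottle",ray(c,(277,150),.15),"funnel",ray(c,(197,271),.03))
s=dict(np.load("scene0.npz"))
u=lambda x,y:(377-32+(x-532)/4.156,170-32+(y-266)/4.156)
print("scene small",ray(s,u(672,346),.096),"round",ray(s,u(667,376),.072))
print("scene sq corners",ray(s,[u(625,415),u(706,424)],.048-.007))
E
```

```text
small 130 box [510.55676   -8.582659] [546.141    26.69034] ell ((528.4761352539062, 9.470304489135742), (35.732086181640625, 36.810604095458984), 140.96670532226562)
small 145 box [510.56522   -8.559156] [546.141   26.6847] ell ((528.20166015625, 9.356257438659668), (35.05400085449219, 35.110107421875), 28.31740379333496)
small 160 box [512.74866    -6.3366485] [532.7577    24.473806] ell ((522.464599609375, 9.214422225952148), (21.177600860595703, 30.790632247924805), 177.29403686523438)
round 130 box [ 411.5447  -395.34464] [ 459.0604  -347.26465] ell ((435.39251708984375, -371.6116638183594), (48.26801300048828, 48.81612014770508), 8.506848335266113)
round 145 box [ 411.5479  -395.01108] [ 459.05478 -348.884  ] ell ((435.3743896484375, -371.7396240234375), (47.140865325927734, 48.03766632080078), 86.10750579833984)
round 160 box [ 417.72537 -361.55325] [ 446.61655 -349.032  ] ell ((432.3548583984375, -354.9859313964844), (12.395465850830078, 28.85866928100586), 99.72117614746094)
square 130 ((610.271240234375, 223.89627075195312), (54.31775665283203, 56.16563415527344), 20.967374
[... 502 characters left out ...]
6791381835938), (86.39422607421875, 41.689605712890625), 0.8044857978820801)
[ 90  61  76 127 186 193 188 189 189 190 189 186 186 178 152] [[20, 102, 148], [20, 109, 143], [20, 123, 129]]
oblong lid ((437.27947998046875, 381.1643981933594), (117.57109832763672, 79.25225067138672), 44.063663482666016)
oblong corners [[0.504 0.393]
 [0.421 0.311]
 [0.378 0.357]]
square corners [[0.483 0.387]
 [0.451 0.338]
 [0.401 0.369]]
round centre [[0.44035706 0.37803096]] small [[0.44455955 0.37872958]]
bottle [[ 0.68464349 -0.00733938]] funnel [[0.44287834 0.17329181]]
scene small [[0.44946763 0.38084731]] round [[0.45337302 0.37670781]]
scene sq corners [[0.44861021 0.34470624]
 [0.48543968 0.39644357]]
```

```bash
cat >> geo.py <<'E'
def overlay(c,polys,uv,s=400,h=26):
    """zoomed crop with world polylines [(xyz array)] for checking by eye"""
    u,v=uv; k=s/(2*h)
    im=cv2.resize(c["img"][v-h:v+h,u-h:u+h],(s,s),interpolation=cv2.INTER_CUBIC)[:,:,::-1].copy()
    for P in polys:
        q=np.array([proj(c,p) for p in P]); q=((q-[u-h,v-h]+.5)*k).astype(np.int32)
        cv2.polylines(im,[q],True,(255,255,0),1)
    return im
def circ(x,y,z,r): a=np.linspace(0,2*np.pi,40); return np.c_[x+r*np.cos(a),y+r*np.sin(a),a*0+z]
def rect(x,y,z,a,b,deg):
    t=np.deg2rad(deg); M=np.array([[np.cos(t),-np.sin(t)],[np.sin(t),np.cos(t)]])
    q=np.array([[a,b],[-a,b],[-a,-b],[a,-b]])/2@M.T+[x,y]; return np.c_[q,np.full(4,z)]
E
cat > go.py <<'E'
"""python3 go.py x y z yaw_deg [more...] : rows (turn, shift) from the pose now to each target"""
import sys; from geo import *; from workcell import *
o=get_obs(); p=o["position"]; A=R.from_quat(o["ee_rot"]); M=A.as_matrix()
print("t",round(o["clock"],1),"p",p.round(4),"yaw",round(np.degrees(np.arctan2(M[1,0],M[0,0])),1),"F",np.round(o["ft_force"],1),"grip",round(o["grip_width"],3),round(o["grasp_force"],1))
a=np.array(sys.argv[1:],float).reshape(-1,4)
for x,y,z,w in a:
    w=np.radians(w); T=np.array([[np.cos(w),np.sin(w),0],[np.sin(w),-np.cos(w),0],[0,0,-1]])
    r=(A.inv()*R.from_matrix(T)).as_rotvec(); s=M.T@(np.array([x,y,z])-p)
    print(r.round(3).tolist(),s.round(4).tolist())
E
python3 - <<'E'
from geo import *
c=dict(np.load("top0.npz")); s=dict(np.load("scene0.npz"))
P=[circ(.447,.380,.096,.022),circ(.446,.378,.072,.029),rect(.442,.378,.048,.062,.062,57),rect(.441,.375,.024,.116,.066,44.5)]
cv2.imwrite("pics/o1.png",np.hstack([overlay(c,P,(108,272)),overlay(s,P,(377,170))]))
E
python3 go.py .55 -.3 .26 60  .6 0 .26 90  .446 .379 .16 90
```

```text
t 0.1 p [ 0.2135 -0.587   0.2306] yaw 20.0 F [-0.3  0.3  0.3] grip 1.004 0.0
[-0.001, -0.0, -0.698] [0.4143, -0.1548, -0.0292]
[-0.001, -0.001, -1.222] [0.5639, -0.4196, -0.0289]
[-0.001, -0.001, -1.222] [0.5487, -0.8283, 0.0716]
```

View pics/o1.png

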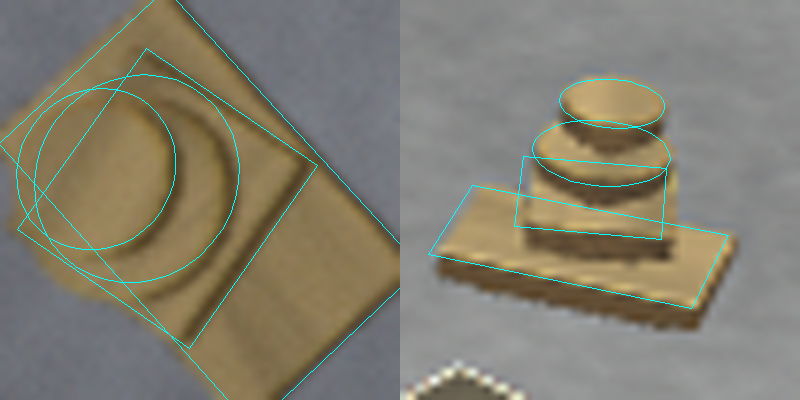

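The overlay fits: small is within about 2 mm, and round is nearer (.442,.379). Starting the moves.

```bash
python3 go.py .46 -.42 .26 65
```

```text
t 0.1 p [ 0.2135 -0.587   0.2306] yaw 20.0 F [-0.3  0.3  0.3] grip 1.004 0.0
[-0.001, -0.0, -0.786] [0.2888, -0.0728, -0.0293]
```

{"method": "jog_arm", "body": {
  "plan": [
    [[0, 0, -0.785], [0.289, -0.073, -0.029], 0.07],
    [[0, 0, -0.785], [0.289, -0.073, -0.029], 0.07],
    [[0, 0, -0.785], [0.289, -0.073, -0.029], 0.07],
    [[0, 0, -0.785], [0.289, -0.073, -0.029], 0.07],
    [[0, 0, -0.785], [0.289, -0.073, -0.029], 0.07],
    [[0, 0, -0.785], [0.289, -0.073, -0.029], 0.07],
    [[0, 0, -0.785], [0.289, -0.073, -0.029], 0.07],
    [[0, 0, -0.785], [0.289, -0.073, -0.029], 0.07]
  ],
  "force": 30
}}

```text
clock: 0.77
position: [0.4668, -0.4134, 0.2607]
ee_rot: [0.84, 0.542, 0.002, -0.0]
ft_force: [1.1, 0.7, -0.5]
grip_width: 0.827
grasp_force: 0.0
```

```bash
python3 go.py .62 -.15 .26 90
```

```text
t 0.8 p [ 0.4668 -0.4134  0.2607] yaw 65.7 F [ 1.1  0.7 -0.5] grip 0.827 0.0
[0.003, -0.003, -0.425] [0.3031, 0.031, 0.0019]
```

```bash
cat > go.py <<'E'
"""go.py from(x y z yaw) to(x y z yaw)...: state, then turn and shift of each leg from the previous commanded pose"""
import sys; from geo import *; from workcell import *
o=get_obs(); M=R.from_quat(o["ee_rot"]).as_matrix()
print("t",round(o["clock"],1),"p",o["position"].round(4),"yaw",round(np.degrees(np.arctan2(M[1,0],M[0,0])),1),"tilt",M[2,:2].round(3),"F",np.round(o["ft_force"],1),"grip",round(o["grip_width"]*85.4,1),round(o["grasp_force"],1))
def T(w): w=np.radians(w); return np.array([[np.cos(w),np.sin(w),0],[np.sin(w),-np.cos(w),0],[0,0,-1]])
a=np.array(sys.argv[1:],float).reshape(-1,4)
for f,t in zip(a[:-1],a[1:]):
    print(t,"turn z",round(np.radians(f[3]-t[3]),3),"shift",(T(f[3]).T@(t[:3]-f[:3])).round(4).tolist(),"dist",np.linalg.norm(t[:3]-f[:3]).round(3))
E
python3 go.py .46 -.42 .26 65  .62 -.15 .26 90  .60 .14 .22 90 .446 .38 .16 90 .446 .38 .074 90
```

```text
t 0.8 p [ 0.4668 -0.4134  0.2607] yaw 65.7 tilt [0.004 0.002] F [ 1.1  0.7 -0.5] grip 70.6 0.0
[ 0.62 -0.15  0.26 90.  ] turn z -0.436 shift [0.3123, 0.0309, 0.0] dist 0.314
[ 0.6   0.14  0.22 90.  ] turn z 0.0 shift [0.29, -0.02, 0.04] dist 0.293
[ 0.446  0.38   0.16  90.   ] turn z 0.0 shift [0.24, -0.154, 0.06] dist 0.291
[4.46e-01 3.80e-01 7.40e-02 9.00e+01] turn z 0.0 shift [0.0, 0.0, 0.086] dist 0.086
```

{"method": "jog_arm", "body": {
  "plan": [
    [[0, 0, -0.436], [0.312, 0.031, 0], 0.07],
    [[0, 0, -0.436], [0.312, 0.031, 0], 0.07],
    [[0, 0, -0.436], [0.312, 0.031, 0], 0.07],
    [[0, 0, -0.436], [0.312, 0.031, 0], 0.07],
    [[0, 0, -0.436], [0.312, 0.031, 0], 0.07],
    [[0, 0, -0.436], [0.312, 0.031, 0], 0.07],
    [[0, 0, -0.436], [0.312, 0.031, 0], 0.07],
    [[0, 0, -0.436], [0.312, 0.031, 0], 0.07]
  ]
}}

```text
clock: 1.43
position: [0.622, -0.1446, 0.2599]
ee_rot: [0.706, 0.708, 0.001, -0.001]
ft_force: [-0.1, 1.2, -0.3]
grip_width: 0.821
grasp_force: 0.0
```

{"method": "jog_arm", "body": {
  "plan": [
    [[0, 0, 0], [0.29, -0.02, 0.04], 0.07],
    [[0, 0, 0], [0.29, -0.02, 0.04], 0.07],
    [[0, 0, 0], [0.29, -0.02, 0.04], 0.07],
    [[0, 0, 0], [0.29, -0.02, 0.04], 0.07],
    [[0, 0, 0], [0.29, -0.02, 0.04], 0.07],
    [[0, 0, 0], [0.29, -0.02, 0.04], 0.07],
    [[0, 0, 0], [0.29, -0.02, 0.04], 0.07],
    [[0, 0, 0], [0.29, -0.02, 0.04], 0.07]
  ]
}}

```text
clock: 2.1
position: [0.5975, 0.1495, 0.2192]
ee_rot: [0.704, 0.711, 0.001, -0.002]
ft_force: [-0.3, 2.5, 1.8]
grip_width: 0.821
grasp_force: 0.0
```

{"method": "jog_arm", "body": {
  "plan": [
    [[0, 0, 0], [0.24, -0.154, 0.06], 0.065],
    [[0, 0, 0], [0.24, -0.154, 0.06], 0.065],
    [[0, 0, 0], [0.24, -0.154, 0.06], 0.065],
    [[0, 0, 0], [0.24, -0.154, 0.06], 0.065],
    [[0, 0, 0], [0.24, -0.154, 0.06], 0.065],
    [[0, 0, 0], [0.24, -0.154, 0.06], 0.065],
    [[0, 0, 0], [0.24, -0.154, 0.06], 0.065],
    [[0, 0, 0], [0.24, -0.154, 0.06], 0.065]
  ]
}}

```text
clock: 2.77
position: [0.4396, 0.3866, 0.159]
ee_rot: [0.704, 0.711, -0.001, -0.002]
ft_force: [-0.6, 0.1, -0.1]
grip_width: 0.762
grasp_force: 0.0
```

{"method": "jog_arm", "body": {
  "plan": [
    [[0, 0, 0], [0, 0, 0], 0.065],
    [[0, 0, 0], [0, 0, 0], 0.065],
    [[0, 0, 0], [0, 0, 0], 0.065],
    [[0, 0, 0], [0, 0, 0], 0.065]
  ]
}}

```text
clock: 3.1
position: [0.4482, 0.3783, 0.1604]
ee_rot: [0.708, 0.706, 0.0, 0.0]
ft_force: [0.4, -1.5, -0.2]
grip_width: 0.762
grasp_force: 0.0
```

{"method": "jog_arm", "body": {
  "plan": [
    [[0, 0, 0], [0, 0, 0.03], 0.065],
    [[0, 0, 0], [0, 0, 0.055], 0.065],
    [[0, 0, 0], [0, 0, 0.075], 0.065],
    [[0, 0, 0], [0, 0, 0.086], 0.065],
    [[0, 0, 0], [0, 0, 0.086], 0.065],
    [[0, 0, 0], [0, 0, 0.086], 0.065],
    [[0, 0, 0], [0, 0, 0.086], 0.05],
    [[0, 0, 0], [0, 0, 0.086], 0.03]
  ]
}}

```text
clock: 3.77
position: [0.4478, 0.3803, 0.0759]
ee_rot: [0.708, 0.707, 0.001, 0.0]
ft_force: [0.5, -0.4, 12.9]
grip_width: 0.504
grasp_force: 29.2
```

{"method": "jog_arm", "body": {
  "plan": [
    [[0, 0, 0], [0, 0, 0], 0.03],
    [[0, 0, 0], [0, 0, 0], 0.03],
    [[0, 0, 0], [0, 0, 0], 0.03],
    [[0, 0, 0], [0, 0, 0], 0.03]
  ],
  "force": 30
}}

```text
clock: 4.1
position: [0.4478, 0.3804, 0.0761]
ee_rot: [0.708, 0.707, 0.001, 0.0]
ft_force: [-1.2, -0.7, 6.7]
grip_width: 0.501
grasp_force: 30.2
```

```bash
python3 go.py .446 .38 .074 90 .446 .38 .2 90 .528 .15 .18 90 .528 .009 .18 90 .528 .009 .053 90
python3 - <<'E'
from workcell import *
import cv2
a=camera("top")["img"][225:310,60:170];b=camera("scene")["img"][110:195,320:430]
cv2.imwrite("pics/g1.png",cv2.resize(cv2.hconcat([a,b])[:,:,::-1],None,fx=3.6,fy=3.6,interpolation=cv2.INTER_CUBIC))
E
```

```text
t 4.1 p [0.4478 0.3804 0.0761] yaw 89.9 tilt [0.001 0.002] F [-1.2 -0.7  6.7] grip 42.8 30.2
[ 0.446  0.38   0.2   90.   ] turn z 0.0 shift [0.0, 0.0, -0.126] dist 0.126
[ 0.528  0.15   0.18  90.   ] turn z 0.0 shift [-0.23, 0.082, 0.02] dist 0.245
[5.28e-01 9.00e-03 1.80e-01 9.00e+01] turn z 0.0 shift [-0.141, 0.0, 0.0] dist 0.141
[5.28e-01 9.00e-03 5.30e-02 9.00e+01] turn z 0.0 shift [0.0, 0.0, 0.127] dist 0.127
```

View pics/g1.png

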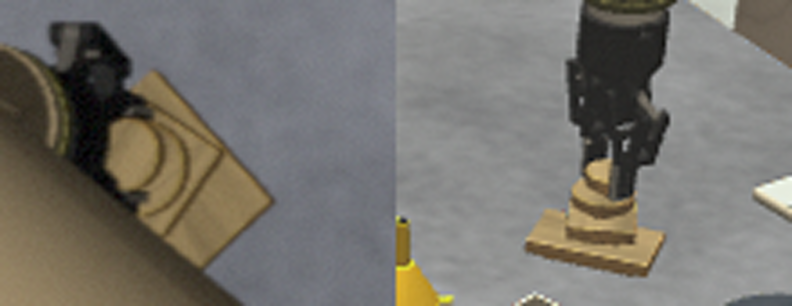

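The gripper holds the small lid (42.8 mm). The lower lids look undisturbed. Lifting and carrying it to the small canister.

{"method": "jog_arm", "body": {
  "plan": [
    [[0, 0, 0], [0, 0, -0.02], 0.03],
    [[0, 0, 0], [0, 0, -0.05], 0.03],
    [[0, 0, 0], [0, 0, -0.09], 0.03],
    [[0, 0, 0], [0, 0, -0.126], 0.03],
    [[0, 0, 0], [0, 0, -0.126], 0.03]
  ]
}}

```text
clock: 4.62
position: [0.4488, 0.3826, 0.2086]
ee_rot: [0.707, 0.707, 0.006, 0.001]
ft_force: [-0.0, 0.8, 0.3]
grip_width: 0.495
grasp_force: 30.6
```

{"method": "jog_arm", "body": {
  "plan": [
    [[0, 0, 0], [-0.03, 0.01, 0], 0.03],
    [[0, 0, 0], [-0.06, 0.02, 0.005], 0.03],
    [[0, 0, 0], [-0.1, 0.035, 0.01], 0.03],
    [[0, 0, 0], [-0.14, 0.05, 0.015], 0.03],
    [[0, 0, 0], [-0.175, 0.065, 0.02], 0.03],
    [[0, 0, 0], [-0.21, 0.075, 0.02], 0.03],
    [[0, 0, 0], [-0.23, 0.082, 0.02], 0.03],
    [[0, 0, 0], [-0.23, 0.082, 0.02], 0.03]
  ]
}}

```text
clock: 5.28
position: [0.5308, 0.1434, 0.1804]
ee_rot: [0.71, 0.704, -0.0, 0.001]
ft_force: [-0.4, -0.6, -0.3]
grip_width: 0.498
grasp_force: 30.6
```

{"method": "jog_arm", "body": {
  "plan": [
    [[0, 0, 0], [-0.03, 0, 0], 0.03],
    [[0, 0, 0], [-0.065, 0, 0], 0.03],
    [[0, 0, 0], [-0.1, 0, 0], 0.03],
    [[0, 0, 0], [-0.125, 0, 0.03], 0.03],
    [[0, 0, 0], [-0.141, 0, 0.06], 0.03],
    [[0, 0, 0], [-0.141, 0, 0.08], 0.03],
    [[0, 0, 0], [-0.141, 0, 0.08], 0.03],
    [[0, 0, 0], [-0.141, 0, 0.08], 0.03]
  ]
}}

```text
clock: 5.95
position: [0.5283, 0.0096, 0.1005]
ee_rot: [0.707, 0.707, -0.0, -0.001]
ft_force: [-0.2, -0.1, 0.8]
grip_width: 0.498
grasp_force: 30.6
```

```bash
python3 - <<'E'
from workcell import *
import cv2
from geo import *
c=camera("top"); s=camera("scene"); np.savez("top1.npz",**c); np.savez("scene1.npz",**s)
P=[circ(.442,.379,.072,.029),rect(.442,.378,.048,.062,.062,57),rect(.441,.375,.024,.116,.066,44.5)]
a=overlay(c,P,(108,272),300,26);b=s["img"][155:235,240:320];d=c["img"][192:272,230:310]
rs=lambda i:cv2.resize(i[:,:,::-1],(250,300),interpolation=cv2.INTER_CUBIC)
cv2.imwrite("pics/g2.png",np.hstack([a,rs(b),rs(d)]))
E
python3 go.py .528 .009 .1 90 .528 .009 .056 90
```

```text
t 6.0 p [0.5296 0.0101 0.1021] yaw 90.0 tilt [0.    0.003] F [0.3 0.4 0.3] grip 42.1 30.6
[5.28e-01 9.00e-03 5.60e-02 9.00e+01] turn z 0.0 shift [0.0, 0.0, 0.044] dist 0.044
```

View pics/g2.png

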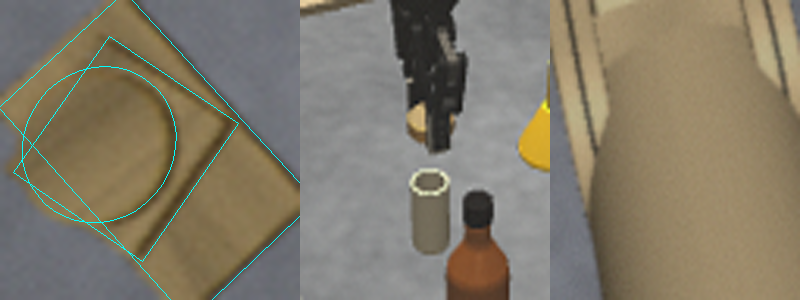

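The small lid hangs above the small canister (scene tile: lid 430,120 over rim 430,182). Round lid confirmed at (.442,.379). Lowering.

{"method": "jog_arm", "body": {
  "plan": [
    [[0, 0, 0], [0, 0, 0.012], 0.03],
    [[0, 0, 0], [0, 0, 0.024], 0.03],
    [[0, 0, 0], [0, 0, 0.034], 0.03],
    [[0, 0, 0], [0, 0, 0.04], 0.03],
    [[0, 0, 0], [0, 0, 0.044], 0.03],
    [[0, 0, 0], [0, 0, 0.044], 0.03],
    [[0, 0, 0], [0, 0, 0.044], 0.03],
    [[0, 0, 0], [0, 0, 0.044], 0.03]
  ]
}}

```text
clock: 6.72
position: [0.5289, 0.0087, 0.0567]
ee_rot: [0.707, 0.707, 0.0, 0.0]
ft_force: [-0.5, 0.4, -0.2]
grip_width: 0.498
grasp_force: 30.6
```

```bash
python3 go.py .528 .009 .056 90
python3 - <<'E'
from workcell import *
import cv2
cv2.imwrite("pics/g3.png",cv2.resize(camera("scene")["img"][150:240,240:330][:,:,::-1],(450,450),interpolation=cv2.INTER_CUBIC))
E
```

```text
t 6.7 p [0.5289 0.0087 0.0567] yaw 89.9 tilt [-0.     0.001] F [-0.5  0.4 -0.2] grip 42.5 30.6
```

View pics/g3.png

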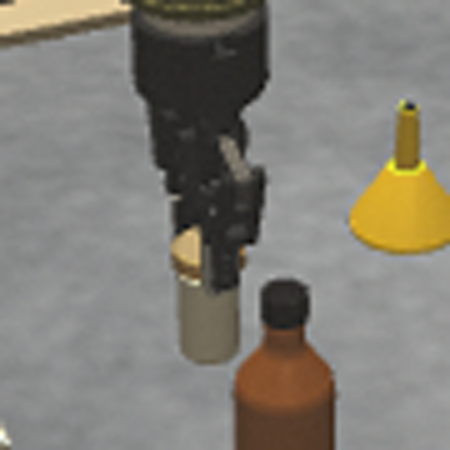

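The lid is in the mouth with the plate about 2 mm above the rim. Lowering the last bit, opening and rising.

{"method": "jog_arm", "body": {
  "plan": [
    [[0, 0, 0], [0, 0, 0.0015], 0.03],
    [[0, 0, 0], [0, 0, 0.003], 0.03],
    [[0, 0, 0], [0, 0, 0.003], 0.03],
    [[0, 0, 0], [0, 0, 0.003], 0.06],
    [[0, 0, 0], [0, 0, 0.003], 0.06],
    [[0, 0, 0], [0, 0, 0.003], 0.06],
    [[0, 0, 0], [0, 0, 0.003], 0.06]
  ]
}}

```text
clock: 7.35
position: [0.5285, 0.0086, 0.0532]
ee_rot: [0.707, 0.707, -0.0, -0.0]
ft_force: [-0.2, 0.3, 0.0]
grip_width: 0.702
grasp_force: 0.0
```

{"method": "jog_arm", "body": {
  "plan": [
    [[0, 0, 0], [0, 0, -0.02], 0.065],
    [[0, 0, 0], [0, 0, -0.05], 0.065],
    [[0, 0, 0], [0, 0, -0.09], 0.07],
    [[0, 0, 0], [0, 0, -0.13], 0.075],
    [[0, 0, 0], [0.04, -0.014, -0.147], 0.08],
    [[0, 0, 0], [0.08, -0.03, -0.147], 0.08],
    [[0, 0, 0], [0.115, -0.045, -0.147], 0.08],
    [[0, 0, 0], [0.15, -0.06, -0.147], 0.08]
  ]
}}

```text
clock: 8.02
position: [0.4678, 0.1605, 0.2009]
ee_rot: [0.708, 0.707, 0.0, 0.0]
ft_force: [1.1, 1.1, 0.3]
grip_width: 0.94
grasp_force: 0.0
```

```bash
python3 go.py .468 .159 .2 90 .442 .379 .16 90 .442 .379 .051 90
python3 - <<'E'
from workcell import *
import cv2
a=camera("top")["img"][195:275,230:310];b=camera("scene")["img"][180:240,250:310]
cv2.imwrite("pics/g4.png",cv2.hconcat([cv2.resize(i[:,:,::-1],(300,300),interpolation=cv2.INTER_CUBIC) for i in (a,b)]))
E
```

```text
t 8.0 p [0.4678 0.1605 0.2009] yaw 89.9 tilt [-0.     0.001] F [1.1 1.1 0.3] grip 80.3 0.0
[ 0.442  0.379  0.16  90.   ] turn z 0.0 shift [0.22, -0.026, 0.04] dist 0.225
[4.42e-01 3.79e-01 5.10e-02 9.00e+01] turn z 0.0 shift [0.0, 0.0, 0.109] dist 0.109
```

View pics/g4.png

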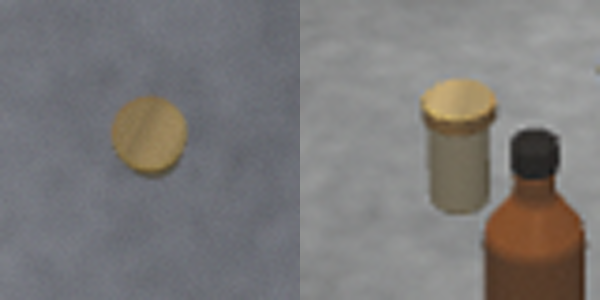

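The small lid is seated level on its canister (scene tile 458,105). Next is the round lid.

{"method": "jog_arm", "body": {
  "plan": [
    [[0, 0, 0], [0.04, -0.005, 0], 0.078],
    [[0, 0, 0], [0.08, -0.01, 0.01], 0.078],
    [[0, 0, 0], [0.12, -0.015, 0.02], 0.078],
    [[0, 0, 0], [0.16, -0.02, 0.03], 0.078],
    [[0, 0, 0], [0.195, -0.023, 0.04], 0.078],
    [[0, 0, 0], [0.22, -0.026, 0.04], 0.078],
    [[0, 0, 0], [0.22, -0.026, 0.04], 0.078],
    [[0, 0, 0], [0.22, -0.026, 0.04], 0.078]
  ]
}}

```text
clock: 8.78
position: [0.4422, 0.3799, 0.1597]
ee_rot: [0.706, 0.708, -0.0, -0.001]
ft_force: [-0.3, -0.0, -0.0]
grip_width: 0.91
grasp_force: 0.0
```

{"method": "jog_arm", "body": {
  "plan": [
    [[0, 0, 0], [0, 0, 0.03], 0.078],
    [[0, 0, 0], [0, 0, 0.06], 0.078],
    [[0, 0, 0], [0, 0, 0.085], 0.078],
    [[0, 0, 0], [0, 0, 0.1], 0.078],
    [[0, 0, 0], [0, 0, 0.108], 0.078],
    [[0, 0, 0], [0, 0, 0.108], 0.078],
    [[0, 0, 0], [0, 0, 0.108], 0.065],
    [[0, 0, 0], [0, 0, 0.108], 0.045]
  ]
}}

```text
clock: 9.45
position: [0.4439, 0.379, 0.0538]
ee_rot: [0.708, 0.707, 0.001, 0.0]
ft_force: [-2.2, -2.4, 15.6]
grip_width: 0.659
grasp_force: 28.3
```

{"method": "jog_arm", "body": {
  "plan": [
    [[0, 0, 0], [0, 0, 0], 0.045],
    [[0, 0, 0], [0, 0, 0], 0.045],
    [[0, 0, 0], [0, 0, 0], 0.045],
    [[0, 0, 0], [0, 0, 0], 0.045]
  ]
}}

```text
clock: 9.78
position: [0.4439, 0.3793, 0.054]
ee_rot: [0.708, 0.707, 0.001, 0.0]
ft_force: [-0.3, -1.5, 8.1]
grip_width: 0.661
grasp_force: 32.5
```

```bash
python3 go.py .442 .379 .052 90 .442 .379 .2 90 .56 .13 .22 90 .60 -.15 .22 90 .435 -.3715 .2 90 .435 -.3715 .086 90
```

```text
t 9.8 p [0.4439 0.3793 0.054 ] yaw 89.9 tilt [0.001 0.002] F [-0.3 -1.5  8.1] grip 56.4 32.5
[ 0.442  0.379  0.2   90.   ] turn z 0.0 shift [0.0, 0.0, -0.148] dist 0.148
[ 0.56  0.13  0.22 90.  ] turn z 0.0 shift [-0.249, 0.118, -0.02] dist 0.276
[ 0.6  -0.15  0.22 90.  ] turn z 0.0 shift [-0.28, 0.04, 0.0] dist 0.283
[ 0.435  -0.3715  0.2    90.    ] turn z 0.0 shift [-0.2215, -0.165, 0.02] dist 0.277
[ 4.350e-01 -3.715e-01  8.600e-02  9.000e+01] turn z 0.0 shift [0.0, 0.0, 0.114] dist 0.114
```

{"method": "jog_arm", "body": {
  "plan": [
    [[0, 0, 0], [0, 0, -0.02], 0.045],
    [[0, 0, 0], [0, 0, -0.05], 0.045],
    [[0, 0, 0], [0, 0, -0.09], 0.045],
    [[0, 0, 0], [0, 0, -0.125], 0.045],
    [[0, 0, 0], [0, 0, -0.148], 0.045],
    [[0, 0, 0], [0, 0, -0.148], 0.045]
  ]
}}

```text
clock: 10.28
position: [0.4445, 0.3808, 0.2066]
ee_rot: [0.707, 0.707, 0.004, 0.001]
ft_force: [0.5, -0.2, -0.4]
grip_width: 0.662
grasp_force: 32.3
```

{"method": "jog_arm", "body": {
  "plan": [
    [[0, 0, 0], [-0.036, 0.017, -0.003], 0.045],
    [[0, 0, 0], [-0.072, 0.034, -0.006], 0.045],
    [[0, 0, 0], [-0.108, 0.051, -0.01], 0.045],
    [[0, 0, 0], [-0.144, 0.068, -0.013], 0.045],
    [[0, 0, 0], [-0.18, 0.085, -0.016], 0.045],
    [[0, 0, 0], [-0.215, 0.1, -0.02], 0.045],
    [[0, 0, 0], [-0.249, 0.118, -0.02], 0.045],
    [[0, 0, 0], [-0.249, 0.118, -0.02], 0.045]
  ]
}}

```text
clock: 10.95
position: [0.5642, 0.1202, 0.22]
ee_rot: [0.711, 0.703, -0.001, 0.002]
ft_force: [0.0, -1.2, -0.9]
grip_width: 0.66
grasp_force: 32.3
```

{"method": "jog_arm", "body": {
  "plan": [
    [[0, 0, 0], [-0.04, 0.006, 0], 0.045],
    [[0, 0, 0], [-0.08, 0.012, 0], 0.045],
    [[0, 0, 0], [-0.12, 0.018, 0], 0.045],
    [[0, 0, 0], [-0.16, 0.024, 0], 0.045],
    [[0, 0, 0], [-0.2, 0.03, 0], 0.045],
    [[0, 0, 0], [-0.24, 0.036, 0], 0.045],
    [[0, 0, 0], [-0.28, 0.04, 0], 0.045],
    [[0, 0, 0], [-0.28, 0.04, 0], 0.045]
  ]
}}

```text
clock: 11.62
position: [0.5995, -0.161, 0.2194]
ee_rot: [0.712, 0.703, -0.002, 0.001]
ft_force: [-0.6, -2.7, -1.1]
grip_width: 0.665
grasp_force: 32.3
```

{"method": "jog_arm", "body": {
  "plan": [
    [[0, 0, 0], [-0.032, -0.024, 0], 0.045],
    [[0, 0, 0], [-0.064, -0.048, 0.005], 0.045],
    [[0, 0, 0], [-0.096, -0.072, 0.01], 0.045],
    [[0, 0, 0], [-0.128, -0.096, 0.015], 0.045],
    [[0, 0, 0], [-0.16, -0.12, 0.02], 0.045],
    [[0, 0, 0], [-0.19, -0.142, 0.02], 0.045],
    [[0, 0, 0], [-0.2215, -0.165, 0.02], 0.045],
    [[0, 0, 0], [-0.2215, -0.165, 0.02], 0.045]
  ]
}}

```text
clock: 12.28
position: [0.4291, -0.3791, 0.2]
ee_rot: [0.711, 0.703, -0.002, 0.0]
ft_force: [-0.4, -1.4, 0.1]
grip_width: 0.664
grasp_force: 32.3
```

{"method": "jog_arm", "body": {
  "plan": [
    [[0, 0, 0], [0, 0, 0.025], 0.045],
    [[0, 0, 0], [0, 0, 0.055], 0.045],
    [[0, 0, 0], [0, 0, 0.075], 0.045],
    [[0, 0, 0], [0, 0, 0.08], 0.045],
    [[0, 0, 0], [0, 0, 0.08], 0.045],
    [[0, 0, 0], [0, 0, 0.08], 0.045]
  ]
}}

```text
clock: 12.78
position: [0.4359, -0.3717, 0.1214]
ee_rot: [0.707, 0.707, 0.0, 0.001]
ft_force: [-0.1, -0.4, 0.6]
grip_width: 0.664
grasp_force: 32.3
```

```bash
python3 go.py .435 -.3715 .12 90
python3 - <<'E'
from workcell import *
import cv2
from geo import *
c=camera("top"); s=camera("scene"); np.savez("top2.npz",**c); np.savez("scene2.npz",**s)
P=[rect(.442,.378,.048,.062,.062,57),rect(.441,.375,.024,.116,.066,44.5)]
a=overlay(c,P,(112,272),350,32);b=cv2.resize(s["img"][170:250,110:190][:,:,::-1],(350,350),interpolation=cv2.INTER_CUBIC)
cv2.imwrite("pics/g5.png",np.hstack([a,b]))
E
```

```text
t 12.8 p [ 0.4359 -0.3717  0.1214] yaw 90.0 tilt [-0.001  0.001] F [-0.1 -0.4  0.6] grip 56.7 32.3
```

View pics/g5.png

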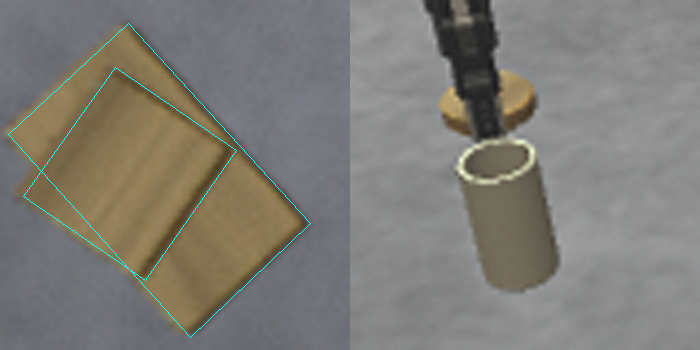

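The round lid is over its canister (scene tile 489,105 above rim 497,160). The estimates for the square and oblong lids fit the left tile. Lowering, releasing and returning to the pile.

{"method": "jog_arm", "body": {
  "plan": [
    [[0, 0, 0], [0, 0, 0.012], 0.045],
    [[0, 0, 0], [0, 0, 0.022], 0.045],
    [[0, 0, 0], [0, 0, 0.03], 0.045],
    [[0, 0, 0], [0, 0, 0.033], 0.045],
    [[0, 0, 0], [0, 0, 0.0345], 0.045],
    [[0, 0, 0], [0, 0, 0.036], 0.045],
    [[0, 0, 0], [0, 0, 0.036], 0.045],
    [[0, 0, 0], [0, 0, 0.036], 0.045]
  ]
}}

```text
clock: 13.55
position: [0.4352, -0.3722, 0.0861]
ee_rot: [0.708, 0.707, -0.0, 0.0]
ft_force: [-7.1, 4.9, 20.2]
grip_width: 0.66
grasp_force: 34.0
```

```bash
python3 go.py .435 -.3715 .084 90
python3 - <<'E'
from workcell import *
import cv2
from geo import *
s=camera("scene")
cv2.imwrite("pics/g6.png",cv2.resize(s["img"][170:250,110:190][:,:,::-1],(350,350),interpolation=cv2.INTER_CUBIC))
E
```

```text
t 13.6 p [ 0.4352 -0.3722  0.0861] yaw 89.9 tilt [-0.001 -0.   ] F [-7.1  4.9 20.2] grip 56.3 34.0
```

View pics/g6.png

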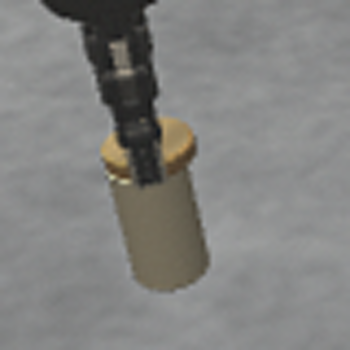

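The round lid is on the rim (TCP z .0861, as predicted for seated). Releasing.

{"method": "jog_arm", "body": {
  "plan": [
    [[0, 0, 0], [0, 0, -0.002], 0.045],
    [[0, 0, 0], [0, 0, -0.002], 0.045],
    [[0, 0, 0], [0, 0, -0.002], 0.075],
    [[0, 0, 0], [0, 0, -0.002], 0.075],
    [[0, 0, 0], [0, 0, -0.002], 0.075],
    [[0, 0, 0], [0, 0, -0.003], 0.075],
    [[0, 0, 0], [0, 0, -0.03], 0.075],
    [[0, 0, 0], [0, 0, -0.06], 0.075]
  ]
}}

```text
clock: 14.27
position: [0.434, -0.3708, 0.1431]
ee_rot: [0.707, 0.707, -0.0, -0.002]
ft_force: [1.3, -0.7, -0.0]
grip_width: 0.883
grasp_force: 0.0
```

```bash
python3 go.py .435 -.3715 .144 90 .60 -.15 .22 90 .56 .13 .22 115 .442 .378 .16 147 .442 .378 .029 147
```

```text
t 14.3 p [ 0.434  -0.3708  0.1431] yaw 90.0 tilt [ 0.003 -0.003] F [ 1.3 -0.7 -0. ] grip 75.4 0.0
[ 0.6  -0.15  0.22 90.  ] turn z 0.0 shift [0.2215, 0.165, -0.076] dist 0.286
[  0.56   0.13   0.22 115.  ] turn z -0.436 shift [0.28, -0.04, 0.0] dist 0.283
[  0.442   0.378   0.16  147.   ] turn z -0.559 shift [0.2746, -0.0021, 0.06] dist 0.281
[4.42e-01 3.78e-01 2.90e-02 1.47e+02] turn z 0.0 shift [0.0, 0.0, 0.131] dist 0.131
```

{"method": "jog_arm", "body": {
  "plan": [
    [[0, 0, 0], [0.03, 0.022, -0.02], 0.08],
    [[0, 0, 0], [0.06, 0.045, -0.04], 0.08],
    [[0, 0, 0], [0.09, 0.067, -0.06], 0.08],
    [[0, 0, 0], [0.12, 0.09, -0.076], 0.08],
    [[0, 0, 0], [0.155, 0.115, -0.076], 0.08],
    [[0, 0, 0], [0.19, 0.14, -0.076], 0.08],
    [[0, 0, 0], [0.2215, 0.165, -0.076], 0.08],
    [[0, 0, 0], [0.2215, 0.165, -0.076], 0.08]
  ]
}}

```text
clock: 14.93
position: [0.6039, -0.141, 0.2204]
ee_rot: [0.704, 0.71, 0.002, -0.001]
ft_force: [0.5, 1.4, -0.1]
grip_width: 0.938
grasp_force: 0.0
```

{"method": "jog_arm", "body": {
  "plan": [
    [[0, 0, -0.06], [0.04, -0.006, 0], 0.08],
    [[0, 0, -0.12], [0.08, -0.012, 0], 0.08],
    [[0, 0, -0.18], [0.12, -0.018, 0], 0.08],
    [[0, 0, -0.24], [0.16, -0.024, 0], 0.08],
    [[0, 0, -0.3], [0.2, -0.03, 0], 0.08],
    [[0, 0, -0.36], [0.24, -0.036, 0], 0.08],
    [[0, 0, -0.436], [0.28, -0.04, 0], 0.08],
    [[0, 0, -0.436], [0.28, -0.04, 0], 0.08]
  ]
}}

```text
clock: 15.6
position: [0.5581, 0.1393, 0.221]
ee_rot: [0.531, 0.847, 0.002, -0.001]
ft_force: [-0.0, 1.6, 0.1]
grip_width: 0.936
grasp_force: 0.0
```

{"method": "jog_arm", "body": {
  "plan": [
    [[0, 0, -0.08], [0.04, 0, 0.01], 0.08],
    [[0, 0, -0.16], [0.08, 0, 0.02], 0.08],
    [[0, 0, -0.24], [0.12, 0, 0.03], 0.08],
    [[0, 0, -0.32], [0.16, 0, 0.04], 0.08],
    [[0, 0, -0.4], [0.2, -0.001, 0.05], 0.08],
    [[0, 0, -0.48], [0.24, -0.002, 0.06], 0.08],
    [[0, 0, -0.559], [0.2746, -0.0021, 0.06], 0.08],
    [[0, 0, -0.559], [0.2746, -0.0021, 0.06], 0.08]
  ]
}}

```text
clock: 16.27
position: [0.4374, 0.3844, 0.1601]
ee_rot: [0.278, 0.961, 0.001, -0.002]
ft_force: [-0.1, 0.6, 0.5]
grip_width: 0.935
grasp_force: 0.0
```

{"method": "jog_arm", "body": {
  "plan": [
    [[0, 0, 0], [0, 0, 0.02], 0.08],
    [[0, 0, 0], [0, 0, 0.04], 0.08],
    [[0, 0, 0], [0, 0, 0.06], 0.08],
    [[0, 0, 0], [0, 0, 0.07], 0.08],
    [[0, 0, 0], [0, 0, 0.07], 0.08],
    [[0, 0, 0], [0, 0, 0.07], 0.08]
  ]
}}

```text
clock: 16.77
position: [0.4431, 0.3777, 0.0905]
ee_rot: [0.284, 0.959, -0.0, -0.0]
ft_force: [0.1, -0.1, 0.5]
grip_width: 0.937
grasp_force: 0.0
```

```bash
python3 go.py .442 .378 .09 147
python3 - <<'E'
from workcell import *
import cv2
from geo import *
s=camera("scene");t=camera("top"); rs=lambda i:cv2.resize(i[:,:,::-1],(350,350),interpolation=cv2.INTER_CUBIC)
cv2.imwrite("pics/g7.png",np.hstack([rs(s["img"][170:250,110:190]),rs(s["img"][120:200,335:415])]))
E
```

```text
t 16.8 p [0.4431 0.3777 0.0905] yaw 146.9 tilt [ 0. -0.] F [ 0.1 -0.1  0.5] grip 80.0 0.0
```

View pics/g7.png

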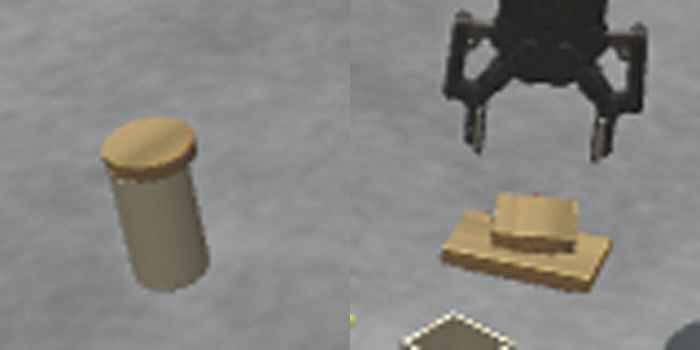

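The round lid is seated, and the open fingers straddle the square lid correctly. Descending and gripping.

{"method": "jog_arm", "body": {
  "plan": [
    [[0, 0, 0], [0, 0, 0.02], 0.08],
    [[0, 0, 0], [0, 0, 0.04], 0.08],
    [[0, 0, 0], [0, 0, 0.052], 0.08],
    [[0, 0, 0], [0, 0, 0.06], 0.08],
    [[0, 0, 0], [0, 0, 0.06], 0.08],
    [[0, 0, 0], [0, 0, 0.06], 0.07],
    [[0, 0, 0], [0, 0, 0.06], 0.05],
    [[0, 0, 0], [0, 0, 0.06], 0.05]
  ]
}}

```text
clock: 17.53
position: [0.4437, 0.3785, 0.0316]
ee_rot: [0.284, 0.959, 0.001, 0.001]
ft_force: [-1.2, 0.1, 5.7]
grip_width: 0.718
grasp_force: 33.4
```

{"method": "jog_arm", "body": {
  "plan": [
    [[0, 0, 0], [0, 0, 0], 0.05],
    [[0, 0, 0], [0, 0, 0], 0.05],
    [[0, 0, 0], [0, 0, 0], 0.05]
  ]
}}

```text
clock: 17.78
position: [0.4436, 0.3785, 0.0316]
ee_rot: [0.284, 0.959, 0.001, 0.001]
ft_force: [-1.0, 0.0, 6.8]
grip_width: 0.716
grasp_force: 33.5
```

```bash
python3 go.py .442 .378 .03 147 .442 .378 .2 147 .61 .224 .18 111 .61 .224 .12 111 .61 .224 .074 111
```

```text
t 17.8 p [0.4436 0.3785 0.0316] yaw 147.0 tilt [-0.001  0.002] F [-1.   0.   6.8] grip 61.2 33.5
[  0.442   0.378   0.2   147.   ] turn z 0.0 shift [0.0, 0.0, -0.17] dist 0.17
[  0.61    0.224   0.18  111.   ] turn z 0.628 shift [-0.2248, -0.0377, 0.02] dist 0.229
[  0.61    0.224   0.12  111.   ] turn z 0.0 shift [0.0, 0.0, 0.06] dist 0.06
[6.10e-01 2.24e-01 7.40e-02 1.11e+02] turn z 0.0 shift [0.0, 0.0, 0.046] dist 0.046
```

{"method": "jog_arm", "body": {
  "plan": [
    [[0, 0, 0], [0, 0, -0.02], 0.05],
    [[0, 0, 0], [0, 0, -0.05], 0.05],
    [[0, 0, 0], [0, 0, -0.09], 0.05],
    [[0, 0, 0], [0, 0, -0.125], 0.05],
    [[0, 0, 0], [0, 0, -0.155], 0.05],
    [[0, 0, 0], [0, 0, -0.17], 0.05],
    [[0, 0, 0], [0, 0, -0.17], 0.05]
  ]
}}

```text
clock: 18.37
position: [0.4441, 0.3792, 0.2047]
ee_rot: [0.284, 0.959, 0.002, 0.002]
ft_force: [-0.0, 0.2, 0.8]
grip_width: 0.716
grasp_force: 33.0
```

{"method": "jog_arm", "body": {
  "plan": [
    [[0, 0, 0.09], [-0.032, -0.005, 0], 0.05],
    [[0, 0, 0.18], [-0.066, -0.011, 0], 0.05],
    [[0, 0, 0.28], [-0.1, -0.017, 0.005], 0.05],
    [[0, 0, 0.38], [-0.135, -0.023, 0.01], 0.05],
    [[0, 0, 0.48], [-0.17, -0.029, 0.015], 0.05],
    [[0, 0, 0.56], [-0.2, -0.034, 0.02], 0.05],
    [[0, 0, 0.628], [-0.2248, -0.0377, 0.02], 0.05],
    [[0, 0, 0.628], [-0.2248, -0.0377, 0.02], 0.05]
  ]
}}

```text
clock: 19.03
position: [0.6146, 0.2172, 0.1783]
ee_rot: [0.572, 0.821, -0.001, 0.001]
ft_force: [-0.3, 0.4, -0.0]
grip_width: 0.712
grasp_force: 33.0
```

{"method": "jog_arm", "body": {
  "plan": [
    [[0, 0, 0], [0, 0, 0], 0.05],
    [[0, 0, 0], [0, 0, 0.02], 0.05],
    [[0, 0, 0], [0, 0, 0.045], 0.05],
    [[0, 0, 0], [0, 0, 0.06], 0.05],
    [[0, 0, 0], [0, 0, 0.06], 0.05],
    [[0, 0, 0], [0, 0, 0.06], 0.05]
  ]
}}

```text
clock: 19.53
position: [0.6098, 0.2245, 0.1199]
ee_rot: [0.566, 0.825, -0.0, -0.001]
ft_force: [0.2, -0.0, 0.5]
grip_width: 0.716
grasp_force: 33.0
```

```bash
python3 go.py .61 .224 .12 111
python3 - <<'E'
from workcell import *
import cv2
from geo import *
s=camera("scene");t=camera("top"); np.savez("top3.npz",**t)
P=[rect(.441,.375,.024,.116,.066,44.5)]
a=overlay(t,P,(112,272),350,32)
b=overlay(s,[rect(.61,.224,.075,.054,.054,21)],(355,195),350,40)
cv2.imwrite("pics/g8.png",np.hstack([a,b]))
hsv=cv2.cvtColor(t["img"],cv2.COLOR_RGB2HSV)
m=cv2.inRange(hsv,(8,60,60),(25,255,255)); m2=np.zeros_like(m); m2[235:312,74:145]=m[235:312,74:145]
k=max(cv2.findContours(m2,cv2.RETR_EXTERNAL,cv2.CHAIN_APPROX_NONE)[0],key=cv2.contourArea)
print("oblong lid",cv2.minAreaRect(ray(t,k[:,0],.024).astype(np.float32)*1000))
t0=dict(np.load("top0.npz"));g=t0["img"].min(2).astype(int)
print("rim rows col 353:",g[170:185,353],g[220:236,353]); print("cols row 215",g[215,332:346],g[215,360:374])
E
```

```text
t 19.5 p [0.6098 0.2245 0.1199] yaw 111.1 tilt [ 0.001 -0.002] F [ 0.2 -0.   0.5] grip 61.2 33.0
oblong lid ((441.43878173828125, 376.8460693359375), (117.59999084472656, 67.260986328125), 44.063663482666016)
rim rows col 353: [102 100 101  99 104 106 107 168  82  64  65  69  62  73 112] [188 189 187 164  94  71  63  65  87 103 108 107 108 109 110 109]
cols row 215 [102 102 105 105  94  71  50  51  72 134 187 189 188 191] [170  95  49  46  52  78 120 135 113 106 109 106 111 111]
```

View pics/g8.png

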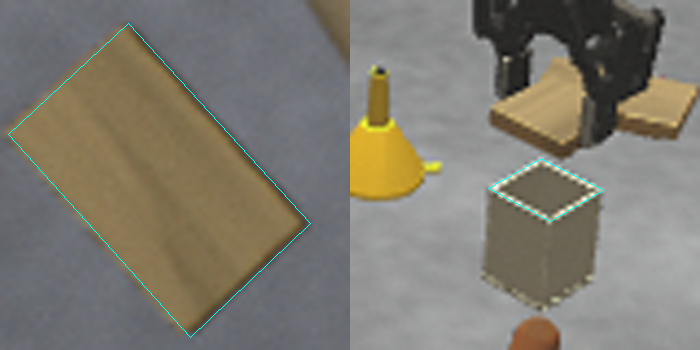

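The square lid is over its canister, the rim overlay matches, and the oblong lid fit is exact. Lowering the square lid while computing the oblong rim.

{"method": "jog_arm", "body": {
  "plan": [
    [[0, 0, 0], [0, 0, 0.015], 0.05],
    [[0, 0, 0], [0, 0, 0.03], 0.05],
    [[0, 0, 0], [0, 0, 0.04], 0.05],
    [[0, 0, 0], [0, 0, 0.045], 0.05],
    [[0, 0, 0], [0, 0, 0.047], 0.05],
    [[0, 0, 0], [0, 0, 0.048], 0.05],
    [[0, 0, 0], [0, 0, 0.048], 0.05],
    [[0, 0, 0], [0, 0, 0.048], 0.05]
  ]
}}

```text
clock: 20.3
position: [0.6112, 0.2237, 0.0727]
ee_rot: [0.567, 0.824, 0.0, 0.0]
ft_force: [0.1, 0.8, 0.8]
grip_width: 0.716
grasp_force: 33.0
```

```bash
python3 go.py .61 .224 .072 111
python3 - <<'E'
from geo import *
t=dict(np.load("top0.npz"))
a=ray(t,[(353,176.6),(353,223.8),(340.6,215),(367.7,215)],.065); print(a.round(4),(a[0,0]+a[1,0])/2,(a[2,1]+a[3,1])/2)
g=t["img"].min(2).astype(int)
for r in (180,190,205,215,220): print(r,g[r,338:345],g[r,363:371])
for c in (345,350,360,364): print(c,g[173:181,c],g[220:229,c])
E
```

```text
t 20.3 p [0.6112 0.2237 0.0727] yaw 111.0 tilt [0.    0.001] F [0.1 0.8 0.8] grip 61.1 33.0
[[ 0.6493 -0.1765]
 [ 0.5427 -0.1727]
 [ 0.5624 -0.1463]
 [ 0.5621 -0.2055]] 0.596009990573461 -0.17591660939929105
180 [ 88  83 116 122  74  64  65] [ 54  96 146 121 109 106 104 104]
190 [ 46  57 111 162 165 190 187] [ 48  77 122 137 113 108 107 110]
205 [ 47  57 102 159 178 190 187] [ 44  53 101 143 112 114 112 109]
215 [ 50  51  72 134 187 189 188] [ 46  52  78 120 135 113 106 109]
220 [ 49  47  62 115 174 182 190] [ 52  48  63 116 153 117 110 108]
345 [107 104 100 108 168  81  65  63] [187 189 188 174  99  70  65  71 101]
350 [106 106 104 107 170  84  67  64] [189 191 190 167  96  67  66  71 109]
360 [100 102 106 121 173  87  67  63] [172 173 171 166  96  68  65  67  84]
364 [102  99 102 127 170 104  98  96] [ 48  53  79 157  94  66  77 100 107]
```

{"method": "jog_arm", "body": {
  "plan": [
    [[0, 0, 0], [0, 0, 0.001], 0.05],
    [[0, 0, 0], [0, 0, 0.001], 0.05],
    [[0, 0, 0], [0, 0, 0], 0.078],
    [[0, 0, 0], [0, 0, 0], 0.078],
    [[0, 0, 0], [0, 0, 0], 0.078],
    [[0, 0, 0], [0, 0, -0.015], 0.078],
    [[0, 0, 0], [0, 0, -0.05], 0.08],
    [[0, 0, 0], [0, 0, -0.09], 0.082]
  ]
}}

```text
clock: 20.97
position: [0.6097, 0.223, 0.1622]
ee_rot: [0.566, 0.824, -0.002, -0.001]
ft_force: [1.6, 0.4, 0.2]
grip_width: 0.959
grasp_force: 0.0
```

```bash
python3 go.py .61 .224 .162 111 .52 .30 .17 75 .441 .376 .10 44.3 .441 .376 .006 44.3
```

```text
t 21.0 p [0.6097 0.223  0.1622] yaw 111.0 tilt [ 0.    -0.004] F [1.6 0.4 0.2] grip 81.9 0.0
[ 0.52  0.3   0.17 75.  ] turn z 0.628 shift [0.1032, -0.0568, -0.008] dist 0.118
[ 0.441  0.376  0.1   44.3  ] turn z 0.536 shift [0.053, -0.096, 0.07] dist 0.13
[4.41e-01 3.76e-01 6.00e-03 4.43e+01] turn z 0.0 shift [0.0, 0.0, 0.094] dist 0.094
```

{"method": "jog_arm", "body": {
  "plan": [
    [[0, 0, 0.09], [0.015, -0.008, -0.008], 0.084],
    [[0, 0, 0.18], [0.03, -0.016, -0.008], 0.084],
    [[0, 0, 0.28], [0.045, -0.025, -0.008], 0.084],
    [[0, 0, 0.38], [0.06, -0.033, -0.008], 0.084],
    [[0, 0, 0.48], [0.08, -0.043, -0.008], 0.084],
    [[0, 0, 0.56], [0.095, -0.052, -0.008], 0.084],
    [[0, 0, 0.628], [0.1032, -0.0568, -0.008], 0.084],
    [[0, 0, 0.628], [0.1032, -0.0568, -0.008], 0.084]
  ]
}}

```text
clock: 21.63
position: [0.519, 0.3021, 0.1718]
ee_rot: [0.793, 0.609, 0.001, -0.0]
ft_force: [0.0, 1.0, 0.4]
grip_width: 0.982
grasp_force: 0.0
```

{"method": "jog_arm", "body": {
  "plan": [
    [[0, 0, 0.09], [0.01, -0.018, 0], 0.084],
    [[0, 0, 0.18], [0.02, -0.036, 0.01], 0.084],
    [[0, 0, 0.27], [0.03, -0.054, 0.03], 0.084],
    [[0, 0, 0.36], [0.04, -0.072, 0.05], 0.084],
    [[0, 0, 0.45], [0.05, -0.09, 0.07], 0.084],
    [[0, 0, 0.536], [0.053, -0.096, 0.07], 0.084],
    [[0, 0, 0.536], [0.053, -0.096, 0.07], 0.084],
    [[0, 0, 0.536], [0.053, -0.096, 0.07], 0.084]
  ]
}}

```text
clock: 22.3
position: [0.4429, 0.3755, 0.101]
ee_rot: [0.925, 0.379, 0.001, 0.0]
ft_force: [0.1, 0.2, 0.5]
grip_width: 0.982
grasp_force: 0.0
```

```bash
python3 go.py .441 .376 .10 44.3;  python3 - <<'E'
from workcell import *
import cv2
from geo import *
s=camera("scene"); rs=lambda i:cv2.resize(i[:,:,::-1],(350,350),interpolation=cv2.INTER_CUBIC)
cv2.imwrite("pics/g9.png",np.hstack([rs(s["img"][165:235,320:390]),rs(s["img"][120:200,335:415])]))
E
```

```text
t 22.3 p [0.4429 0.3755 0.101 ] yaw 44.5 tilt [0.001 0.001] F [0.1 0.2 0.5] grip 83.9 0.0
```

View pics/g9.png

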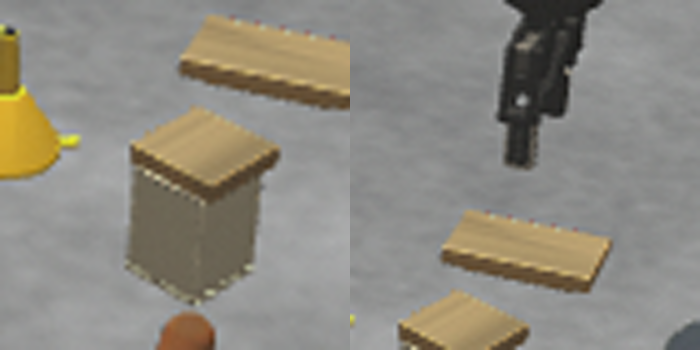

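The square lid is seated and aligned (tile 205,150). The gripper is above the oblong lid.

{"method": "jog_arm", "body": {
  "plan": [
    [[0, 0, 0], [0, 0, 0.025], 0.084],
    [[0, 0, 0], [0, 0, 0.05], 0.084],
    [[0, 0, 0], [0, 0, 0.075], 0.084],
    [[0, 0, 0], [0, 0, 0.088], 0.084],
    [[0, 0, 0], [0, 0, 0.094], 0.084],
    [[0, 0, 0], [0, 0, 0.094], 0.08],
    [[0, 0, 0], [0, 0, 0.094], 0.06],
    [[0, 0, 0], [0, 0, 0.094], 0.055]
  ]
}}

```text
clock: 23.02
position: [0.443, 0.3764, 0.0081]
ee_rot: [0.926, 0.377, 0.001, -0.0]
ft_force: [0.7, -0.1, 0.2]
grip_width: 0.759
grasp_force: 33.8
```

{"method": "jog_arm", "body": {
  "plan": [
    [[0, 0, 0], [0, 0, 0], 0.055],
    [[0, 0, 0], [0, 0, 0], 0.055],
    [[0, 0, 0], [0, 0, 0], 0.055]
  ],
  "force": 45
}}

```text
clock: 23.27
position: [0.4431, 0.3764, 0.0081]
ee_rot: [0.926, 0.377, 0.001, -0.0]
ft_force: [0.4, -0.9, 8.2]
grip_width: 0.755
grasp_force: 51.8
```

```bash
python3 go.py .441 .376 .006 44.3 .441 .376 .2 44.3 .56 .13 .22 25 .60 -.1 .22 0 .596 -.176 .12 -0.3 .596 -.176 .065 -.3
```

```text
t 23.3 p [0.4431 0.3764 0.0081] yaw 44.3 tilt [0.003 0.001] F [ 0.4 -0.9  8.2] grip 64.5 51.8
[ 0.441  0.376  0.2   44.3  ] turn z 0.0 shift [0.0, 0.0, -0.194] dist 0.194
[ 0.56  0.13  0.22 25.  ] turn z 0.337 shift [-0.0866, 0.2592, -0.02] dist 0.274
[ 0.6  -0.1   0.22  0.  ] turn z 0.436 shift [-0.0609, 0.2254, 0.0] dist 0.233
[ 0.596 -0.176  0.12  -0.3  ] turn z 0.005 shift [-0.004, 0.076, 0.1] dist 0.126
[ 0.596 -0.176  0.065 -0.3  ] turn z 0.0 shift [0.0, 0.0, 0.055] dist 0.055
```

{"method": "jog_arm", "body": {
  "plan": [
    [[0, 0, 0], [0, 0, -0.02], 0.055],
    [[0, 0, 0], [0, 0, -0.05], 0.055],
    [[0, 0, 0], [0, 0, -0.09], 0.055],
    [[0, 0, 0], [0, 0, -0.13], 0.055],
    [[0, 0, 0], [0, 0, -0.17], 0.055],
    [[0, 0, 0], [0, 0, -0.194], 0.055],
    [[0, 0, 0], [0, 0, -0.194], 0.055]
  ]
}}

```text
clock: 23.85
position: [0.4437, 0.3778, 0.2072]
ee_rot: [0.926, 0.377, 0.005, -0.001]
ft_force: [-0.4, 0.5, -0.0]
grip_width: 0.754
grasp_force: 51.0
```

{"method": "jog_arm", "body": {
  "plan": [
    [[0, 0, 0.05], [-0.012, 0.036, 0], 0.055],
    [[0, 0, 0.1], [-0.024, 0.073, -0.005], 0.055],
    [[0, 0, 0.15], [-0.036, 0.11, -0.01], 0.055],
    [[0, 0, 0.2], [-0.049, 0.147, -0.015], 0.055],
    [[0, 0, 0.25], [-0.061, 0.184, -0.02], 0.055],
    [[0, 0, 0.3], [-0.074, 0.222, -0.02], 0.055],
    [[0, 0, 0.337], [-0.0866, 0.2592, -0.02], 0.055],
    [[0, 0, 0.337], [-0.0866, 0.2592, -0.02], 0.055]
  ]
}}

```text
clock: 24.52
position: [0.564, 0.1199, 0.2199]
ee_rot: [0.978, 0.21, 0.0, 0.002]
ft_force: [-0.3, -1.2, -1.7]
grip_width: 0.755
grasp_force: 50.9
```

{"method": "jog_arm", "body": {
  "plan": [
    [[0, 0, 0.06], [-0.009, 0.033, 0], 0.055],
    [[0, 0, 0.12], [-0.018, 0.066, 0], 0.055],
    [[0, 0, 0.18], [-0.027, 0.1, 0], 0.055],
    [[0, 0, 0.25], [-0.036, 0.134, 0], 0.055],
    [[0, 0, 0.32], [-0.046, 0.17, 0], 0.055],
    [[0, 0, 0.38], [-0.054, 0.2, 0], 0.055],
    [[0, 0, 0.436], [-0.0609, 0.2254, 0], 0.055],
    [[0, 0, 0.436], [-0.0609, 0.2254, 0], 0.055]
  ]
}}

```text
clock: 25.18
position: [0.6007, -0.1074, 0.2199]
ee_rot: [1.0, -0.006, -0.0, 0.001]
ft_force: [-0.5, -1.0, -0.6]
grip_width: 0.757
grasp_force: 50.9
```

{"method": "jog_arm", "body": {
  "plan": [
    [[0, 0, 0.005], [-0.001, 0.025, 0.01], 0.055],
    [[0, 0, 0.005], [-0.002, 0.05, 0.035], 0.055],
    [[0, 0, 0.005], [-0.004, 0.07, 0.065], 0.055],
    [[0, 0, 0.005], [-0.004, 0.076, 0.09], 0.055],
    [[0, 0, 0.005], [-0.004, 0.076, 0.1], 0.055],
    [[0, 0, 0.005], [-0.004, 0.076, 0.1], 0.055],
    [[0, 0, 0.005], [-0.004, 0.076, 0.1], 0.055]
  ]
}}

```text
clock: 25.77
position: [0.5975, -0.1747, 0.1211]
ee_rot: [1.0, -0.002, 0.0, -0.0]
ft_force: [0.3, -0.2, 1.8]
grip_width: 0.758
grasp_force: 50.9
```

```bash
python3 go.py .596 -.176 .12 -.3
python3 - <<'E'
from workcell import *
import cv2
from geo import *
s=camera("scene"); c=(227,225)
b=overlay(s,[rect(.596,-.176,.065,.108,.058,-.3)],c,500,50)
cv2.imwrite("pics/g10.png",b)
E
```

```text
t 25.8 p [ 0.5975 -0.1747  0.1211] yaw -0.2 tilt [ 0.    -0.001] F [ 0.3 -0.2  1.8] grip 64.7 50.9
```

View pics/g10.png

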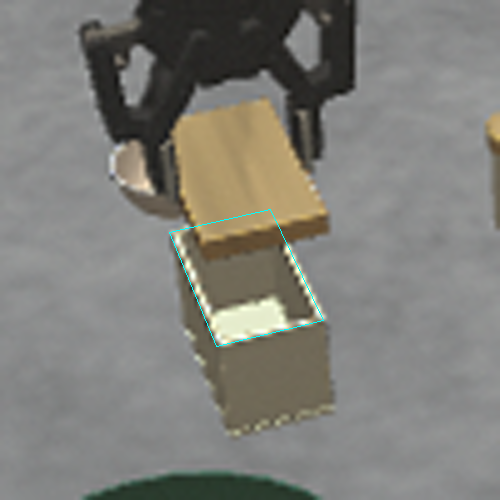

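The oblong lid is aligned above its canister and the rim overlay fits. Lowering.

{"method": "jog_arm", "body": {
  "plan": [
    [[0, 0, 0], [0, 0, 0.018], 0.055],
    [[0, 0, 0], [0, 0, 0.034], 0.055],
    [[0, 0, 0], [0, 0, 0.046], 0.055],
    [[0, 0, 0], [0, 0, 0.053], 0.055],
    [[0, 0, 0], [0, 0, 0.056], 0.055],
    [[0, 0, 0], [0, 0, 0.0575], 0.055],
    [[0, 0, 0], [0, 0, 0.0575], 0.055],
    [[0, 0, 0], [0, 0, 0.0575], 0.055]
  ]
}}

```text
clock: 26.48
position: [0.5974, -0.1764, 0.0637]
ee_rot: [1.0, -0.003, 0.001, 0.0]
ft_force: [-0.4, 0.4, -0.9]
grip_width: 0.751
grasp_force: 50.9
```

```bash
python3 go.py .596 -.176 .0625 -.3
```

```text
t 26.5 p [ 0.5974 -0.1764  0.0637] yaw -0.3 tilt [0.001 0.   ] F [-0.4  0.4 -0.9] grip 64.1 50.9
```

{"method": "jog_arm", "body": {
  "plan": [
    [[0, 0, 0], [0, 0, 0.001], 0.055],
    [[0, 0, 0], [0, 0, 0.001], 0.055],
    [[0, 0, 0], [0, 0, 0], 0.082],
    [[0, 0, 0], [0, 0, 0], 0.082],
    [[0, 0, 0], [0, 0, 0], 0.082],
    [[0, 0, 0], [0, 0, -0.01], 0.083],
    [[0, 0, 0], [0, 0, -0.04], 0.083],
    [[0, 0, 0], [0, 0, -0.08], 0.083]
  ]
}}

```text
clock: 27.15
position: [0.5949, -0.176, 0.1414]
ee_rot: [1.0, -0.003, -0.003, -0.001]
ft_force: [0.6, -0.5, 0.4]
grip_width: 0.972
grasp_force: 0.0
```

{"method": "jog_arm", "body": {
  "plan": [
    [[0, 0, 0], [0, 0, -0.04], 0.083],
    [[0, 0, 0], [0, 0, -0.08], 0.083],
    [[0, 0, 0], [0, 0.03, -0.11], 0.083],
    [[0, 0, 0], [-0.01, 0.07, -0.11], 0.083],
    [[0, 0, 0], [-0.02, 0.11, -0.11], 0.083],
    [[0, 0, 0], [-0.03, 0.15, -0.11], 0.083],
    [[0, 0, 0], [-0.04, 0.19, -0.11], 0.083],
    [[0, 0, 0], [-0.05, 0.22, -0.11], 0.083]
  ]
}}

```text
clock: 27.82
position: [0.544, -0.3998, 0.2536]
ee_rot: [1.0, -0.004, -0.0, 0.001]
ft_force: [0.6, -0.3, -0.5]
grip_width: 0.972
grasp_force: 0.0
```

{"method": "jog_arm", "body": {
  "plan": [
    [[0, 0, 0], [-0.03, 0.025, 0], 0.083],
    [[0, 0, 0], [-0.06, 0.05, 0], 0.083],
    [[0, 0, 0], [-0.09, 0.075, 0], 0.083],
    [[0, 0, 0], [-0.12, 0.1, 0], 0.083],
    [[0, 0, 0], [-0.15, 0.125, 0], 0.083],
    [[0, 0, 0], [-0.18, 0.15, 0], 0.083],
    [[0, 0, 0], [-0.18, 0.15, 0], 0.083],
    [[0, 0, 0], [-0.18, 0.15, 0], 0.083]
  ]
}}

```text
clock: 28.48
position: [0.362, -0.5472, 0.2536]
ee_rot: [1.0, -0.005, -0.0, 0.001]
ft_force: [1.2, 0.5, 0.1]
grip_width: 0.971
grasp_force: 0.0
```

```bash
python3 go.py
python3 - <<'E'
from workcell import *
import cv2
from geo import *
t=camera("top"); t0=dict(np.load("top0.npz")); s=camera("scene"); s0=dict(np.load("scene0.npz"))
m=cv2.inRange(cv2.cvtColor(t["img"],cv2.COLOR_RGB2HSV),(8,60,60),(25,255,255))
for n,u,v,h,z in [("small",270,232,18,.074),("round",452,272,20,.104),("square",175,196,24,.089),("oblong",353,202,36,.079)]:
    q=np.zeros_like(m); q[v-h:v+h,u-h:u+h]=m[v-h:v+h,u-h:u+h]
    k=cv2.findContours(q,cv2.RETR_EXTERNAL,cv2.CHAIN_APPROX_NONE)[0]
    if k: print(n,cv2.minAreaRect(ray(t,max(k,key=cv2.contourArea)[:,0],z).astype(np.float32)*1000))
def cen(im,lo,hi,u,v,h):
    q=cv2.inRange(cv2.cvtColor(im,cv2.COLOR_RGB2HSV),lo,hi)[v-h:v+h,u-h:u+h]; M=cv2.moments(q,True); return M["m00"],round(M["m10"]/M["m00"],1),round(M["m01"]/M["m00"],1)
for a in (s0,s):
    print("funnel",cen(a["img"],(20,150,80),(32,255,255),321,187,22),"bottle",cen(a["img"],(0,100,40),(15,255,255),297,240,20))
E
```

```text
t 28.5 p [ 0.362  -0.5472  0.2536] yaw -0.6 tilt [-0.     0.001] F [1.2 0.5 0.1] grip 83.0 0.0
small ((526.3641357421875, 9.928661346435547), (41.314727783203125, 43.83488464355469), 89.72584533691406)
round ((435.1466369628906, -359.7608947753906), (71.06057739257812, 56.019920349121094), 86.12136840820312)
square ((603.4151611328125, 220.79554748535156), (75.7375717163086, 66.53102111816406), 20.987762451171875)
oblong ((595.7586059570312, -174.5177001953125), (69.43400573730469, 121.90778350830078), 88.2956314086914)
funnel (336.0, 21.8, 25.2) bottle (706.0, 20.0, 18.8)
funnel (335.0, 21.8, 25.3) bottle (707.0, 20.1, 18.8)
```

Run:
```python
from workcell import *
import cv2
from geo import *
t=camera("top")
hs=cv2.cvtColor(t["img"],cv2.COLOR_RGB2HSV); print(hs[272,455],hs[200,175],hs[202,353],hs[272,436])
for vm in (95,110):
  m=cv2.inRange(hs,(8,80,vm),(25,255,255))
  for n,u,v,h,z in [("small",270,232,18,.074),("round",452,272,20,.104),("square",175,196,24,.089),("oblong",353,202,36,.079)]:
    q=np.zeros_like(m); q[v-h:v+h,u-h:u+h]=m[v-h:v+h,u-h:u+h]
    k=cv2.findContours(q,cv2.RETR_EXTERNAL,cv2.CHAIN_APPROX_NONE)[0]
    if k: print(vm,n,cv2.minAreaRect(ray(t,max(k,key=cv2.contourArea)[:,0],z).astype(np.float32)*1000))
```

```text
[ 21 104 135] [ 19  97 137] [ 19  98 133] [21 69 63]
95 small ((527.4547119140625, 9.922237396240234), (41.30636215209961, 41.66478729248047), 89.78301239013672)
95 round ((434.597412109375, -367.7683410644531), (55.44683074951172, 54.948402404785156), 89.8386459350586)
95 square ((608.9548950195312, 225.04000854492188), (60.74222183227539, 61.16146469116211), 20.985567092895508)
95 oblong ((598.0037841796875, -175.28411865234375), (65.7479019165039, 111.6568374633789), 89.70651245117188)
110 small ((528.0079956054688, 10.436700820922852), (41.76594543457031, 40.110260009765625), 44.73136901855469)
110 round ((434.5983581542969, -367.90704345703125), (55.16948699951172, 54.94561767578125), 89.83890533447266)
110 square ((609.085205078125, 225.34402465820312), (60.28120422363281, 60.68708038330078), 20.985567092895508)
110 oblong ((597.9998779296875, -176.14678955078125), (64.02256774902344, 111.6558837890625), 89.70651245117188)
```

All four lids match their canisters in position and size at the seated heights, with the square at 21° and the oblong at 0°. The bottle and funnel have not moved.

```bash
python3 -c "
from workcell import *
print(hand_in())"
```

```text
the job is handed in; nothing more can be done
None
```

All four lids are on their canisters, with the square and oblong ones lined up, the bottle and funnel unmoved, and the job handed in at about 29 s (no verdict shown).

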